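# Move a laminate panel from the curing tray to the sloping rack with a lifting spatula

### The job

The freshly cured black panel must not be touched by the gripper: take the spatula by its wooden handle, slide its blade under the panel between the two ribs of the curing tray and lift the panel clear. Carry it to the wooden rack and, without dropping it, lay it leaning on the two sloping rails, squarely and centred across them, with its lower edge close behind the two lips. Draw the spatula out and stand it back on the bare bench, flat on its blade, leaving the foot, the pylon tube and the jar where they are.

Things in the scene. Friction and masses are not known exactly. Their poses are not given: they have to be found in the camera images.
- panel: Flat rigid black laminate panel, 100 (x) by 150 (y) by 5 mm, about 0.14 kg. Origin: centre of its underside, z up through its thickness. It starts flat across the two ribs of the tray, its 100 mm side roughly along the tray's x, up to 8 mm off the tray's centre.
- spatula: Steel spatula standing on its blade on the bench (balances by itself), 0.25 kg. Origin: centre of the blade's underside; x to the tip, z up. Blade 100 (x) by 64 by 3 mm. A neck 6 by 16 mm (x = -50 to -44) rises from its rear end to the wooden handle: bar 22 mm wide (y), 24 mm high, x = -150 to -50, centre line 63 mm above the blade's underside.
- spatula_grip (a point): Point on the centre line of the spatula's handle at x = -100 mm, 63 mm above the blade's underside: where to grip, from above, closing across y. Axes as the spatula.
- tray: Fixed aluminium curing tray, 160 (x) by 200 mm, floor 6 mm thick. Origin: centre of its underside; open mouth to -x, 18 mm high rims on the other sides. Two ribs along x (-75 to 75 mm), centred at y = -52 and 52 mm, 14 mm wide, tops 20 mm above the bench: between them a channel 90 mm wide and 14 mm high under the panel.
- rack: Fixed wooden rack on a 180 by 150 by 10 mm base board. Origin: centre of the board's underside. At yaw 0 its low, lipped end faces -x (the robot), and the rails rise towards +x. Four posts stand under the rails; nothing but the base board lies between them.
- rack_bed: The rack's bed: two rails along x (-59 to 81 mm), centred at y = -52 and 52 mm, 14 mm wide. Each has a 12 mm high lip at its low end, x = -59 to -51. Origin: between the rails, level with their tops, 120 mm above the bench, where the panel's origin is when its edge touches the lips. x points up the slope (20 degrees), z square to it. Open between rails and lips.
- foot: Bystander: skin-coloured prosthetic foot, about 215 mm long, 75 mm wide, 104 mm high, at the left of the bench. Origin: underside, roughly mid-length.
- pylon: Bystander: upright aluminium pylon tube with steel ends, 48 mm wide, 165 mm high. Origin: centre of its underside.
- jar: Bystander: closed jar, 70 mm wide, 110 mm high. Origin: centre of its underside.
Mind the look-alikes: they are no part of the job. Of the things like the panel, leave any that is blue or pink; of the rest the larger one is meant.

How it is judged:
On the way, in this order (a step that is already met when the one before it is completed fails the run):
1. the panel is lifted clear of the tray on the spatula (height (world z) of panel above 0.04 m and contact force between panel and spatula above 0.3 N and contact force between panel and tray below 0.05 N and contact force between panel and the fingers below 0.1 N), for 0.2 s.
2. the panel lies seated on the rack, off the spatula (x of panel in the frame of rack_bed between -0.006 and 0.025 m and y of panel in the frame of rack_bed between -0.018 and 0.018 m and z of panel in the frame of rack_bed between -0.005 and 0.007 m and angle between the z axis of panel and the z axis of rack_bed, either way round below 0.09 rad and angle between the x axis of panel and the x axis of rack_bed, either way round below 0.22 rad and contact force between panel and rack above 0.2 N and contact force between panel and spatula below 0.05 N and linear speed of panel below 0.03 m/s), for 0.2 s.
At the end, for the whole second after the job is handed in: The panel rests on both rails: flat within 0.09 rad, square within 0.22 rad, centred within 18 mm, lower edge behind the lips and at most 25 mm up from them, at rest and off the spatula. The spatula stands flat on its blade on the bare bench, at rest, released (all of step 2 and angle between spatula's own z axis and vertical below 0.06 rad and height (world z) of spatula between -0.003 and 0.004 m and linear speed of spatula below 0.02 m/s); the robot touches nothing.
It fails at once if the gripper or arm touches the panel (contact force between panel and the fingers above 0.5 N or contact force between panel and the arm above 0.5 N).
It fails at once if the panel is dropped (falls faster than 0.7 m/s off the spatula) (linear speed of panel above 0.7 m/s and contact force between panel and spatula below 0.02 N).
It fails at once if a bystander is moved by more than 20 mm (distance of any of foot, pylon, jar from where it was at the start of the episode above 0.02 m).
It also fails if it takes over 67 s, if anything falls off the work surface, if the arm or the gripper's body presses on something with over 40 N, if the wrist force passes 120 N, or if a joint passes its speed limit or range.

### The arm

A 6-joint arm with a two-finger parallel gripper is mounted at the origin on the work surface. World frame = base frame: x ahead of the robot, y to its left, z up, the work surface at z = 0. Lengths are in m, angles in rad, forces in N, time in s.
With the tool pointing down it reaches from about 0.425 to 0.95 m from the base axis. Payload 3.5 kg.
Tool frame: the origin (TCP) lies at the very end of the fingers, on their centre line; the grasp point (between the pads) lies 19 mm behind it; z points along the fingers, y is the direction in which the jaws open and shut (so a half turn about z gives the same grasp; the last joint's range is limited). The gripper opens to 85 mm and grips with 20 to 120 N. Pads are 22 mm wide; open, the fingers measure 114 mm over their backs; the gripper's body (76 mm by 85 mm) begins 54 mm behind the grasp point. The pads swing forward as they close: fully open they stand 13 mm farther back than shut.
Start: joints at [-1.345, 0.286, 1.577, -0, 1.279, -0.15], TCP at [0.248, -0.628, 0.231] pointing down, gripper open.
Joint ranges: [-2.77, 2.77], [-0.9, 2.22], [0.21, 2.48], [-1.53, 4.67], [0.24, 2.81], [-2.84, 2.84]. Speed limits (rad/s): [2.79, 2.79, 3.14, 3.14, 3.14, 3.14].

### API

Orientations are given as a unit quaternion [x, y, z, w].
In Python, from plant import ctrl, eyes, ticket gives the robot as it stands.
- The arm moves only by the tool send_rows, never from a script. Its arguments are lists of equal length, an entry for each row: "translation": the shift along the tool's x, y, z in units of 30 mm (1.0 is 30 mm), a list of three; "rotation": the turn, a rotation vector about the tool's x, y, z in units of 5 degrees (1.0 is 5 degrees), a list of three; "grip": the finger opening in mm, from 0 to 85.4. A call has 1 to 5 rows; each row shifts and turns the commanded pose from where the row before left it, along the tool's axes as they then stand; what a row does not reach is not made up. A row lasts 1/8 s, in which the tool goes at most 62.5 mm and 10.7 degrees, less where a joint would pass 70% of its speed; a pose out of reach is approached as far as the arm can. A call is refused whole if a number of a shift passes 1 or a number of a turn 1, either way. A call with a gripper value outside its range is refused whole. The fingers move at their own pace and stop on an object; "squeeze" is the grip in N (left out, the last holds). Time passes only in rows, so rows that do not move let the fingers close. It gives the time, the measured TCP pose, the force and the opening at its end, in the units of the state.
- ctrl.get_state(): the state, without advancing time (a new reading comes with each control period).
- eyes.read_camera(name): name is "side" or "top" or "wrist"; returns a dict with "image" (400x640x3 uint8, blue, green, red), "mtx" (3x3 intrinsics, pixels), "xyz" and "orientation" of the camera in the world; the wrist camera has in their place "hand_eye" (4x4, takes a point from camera to tool coordinates, whose origin is the TCP and whose axes are the flange's). Camera axes: x right, y down, z forward; pixel columns grow to the right and rows downward; lengths in m; the calibration is good to about 2 mm. A picture is of the moment at which its call begins: read the wrist's pose just before it. There is no depth.
- ticket.sign_off(): hands the job in, once; it reports no verdict.
The state is a dict: "time": time; "qpos": joint angles; "dq": joint speeds; "joint_efforts": joint torques, N m; "eef_pos": TCP position; "tcp_rot": TCP orientation; "contact_force": force on the tool from outside, world axes, zero at the start; "wrist_torque": the same for the moment, N m; "opening": opening from 0.0 (shut) to 1.0 (fully open).
Only numpy, scipy, OpenCV 4.12 (cv2) and the standard library are available. Lean on these libraries where they do the work, as an engineer would, in place of code of your own. Each camera call takes 0.05 s, during which the arm holds its last target. There are 200 camera calls.

## Working session

There is one attempt and no reset: what is moved stays moved. The work goes in short steps, Python scripts to look and compute and a tool call to move; the robot and the scene stay as the last step left them, time stands still between calls to the robot, and variables do not carry over. Pictures are saved under pics/ and viewed, about 8 in all and at most 12, crops included, and the job is handed in when it is done.

Besides the shell and the picture viewer there is one more tool, called after "Call:" as name(argument=value, ...) on one line, values as JSON. send_rows: Moves the arm, as the interface text tells. Its arguments: {"type":"object","properties":{"translation":{"type":"array"},"rotation":{"type":"array"},"grip":{"type":"array"},"squeeze":{"type":"number"}},"required":["translation","rotation","grip"]}

```bash
ls; mkdir -p pics; cat > h.py <<'E'
import numpy as np, cv2
from scipy.spatial.transform import Rotation as R
from plant import ctrl, eyes, ticket
def cam(n):
    s=ctrl.get_state(); c=eyes.read_camera(n); K=np.array(c["mtx"])
    if n=="wrist":
        T=np.eye(4); T[:3,:3]=R.from_quat(s["tcp_rot"]).as_matrix(); T[:3,3]=s["eef_pos"]
        T=T@np.array(c["hand_eye"])
    else:
        T=np.eye(4); T[:3,3]=c["xyz"]; o=np.array(c["orientation"]); T[:3,:3]=R.from_quat(o).as_matrix() if o.size==4 else o
    return np.array(c["image"]),K,T
def ray(K,T,uv,z):
    d=T[:3,:3]@np.linalg.solve(K,[uv[0],uv[1],1.]); return T[:3,3]+d*(z-T[2,3])/d[2]
def proj(K,T,p):
    q=np.linalg.inv(T)@np.vstack([np.atleast_2d(p).T,np.ones(len(np.atleast_2d(p)))]); q=K@q[:3]; return (q[:2]/q[2]).T
E
python3 - <<'E'
from h import *
for n in ["top","side"]:
    im,K,T=cam(n); cv2.imwrite(f"pics/{n}0.png",im); np.savez(f"{n}.npz",im=im,K=K,T=T); print(n,K.tolist(),T.round(3).tolist())
print(ctrl.get_state())
E
```

```text
pics
top [[443.0964746696695, 0.0, 322.3581718843815], [0.0, 443.0964746696695, 205.57811450950473], [0.0, 0.0, 1.0]] [[-0.013, -0.993, 0.116, 0.412], [-1.0, 0.012, -0.011, 0.027], [0.009, -0.116, -0.993, 1.422], [0.0, 0.0, 0.0, 1.0]]
side [[509.8873003847764, 0.0, 322.7697658048126], [0.0, 509.8873003847764, 199.26130687085592], [0.0, 0.0, 1.0]] [[-0.929, -0.277, 0.247, 0.181], [-0.371, 0.707, -0.602, 0.959], [-0.007, -0.651, -0.759, 1.297], [0.0, 0.0, 0.0, 1.0]]
{'time': 0.1, 'qpos': array([-1.34504286e+00,  2.87124497e-01,  1.57807128e+00,  2.19432983e-05,
        1.27863074e+00, -1.49992936e-01]), 'dq': array([ 0.00060369, -0.00313218, -0.00426889,  0.00203634,  0.00156944,
       -0.00100693]), 'joint_efforts': array([ 4.40485410e-04, -4.07295513e+01, -2.93698668e+01, -1.81475434e-04,
        3.42116829e-03, -3.15972869e-06]), 'eef_pos': array([ 0.24759973, -0.62728441,  0.23003188]), 'tcp_rot': array([ 9.82403658e-01,  1.86766712e-01, -3.18038363e-05, -1.11652584e-03]), 'contact_force': array([ 0.20953507, -0.67491753, -0.05136201]), 'wrist_torque': array([-0.02231137, -0.02500826, -0.0125215 ]), 'opening': 1.0018407950401285}
```

View pics/top0.png

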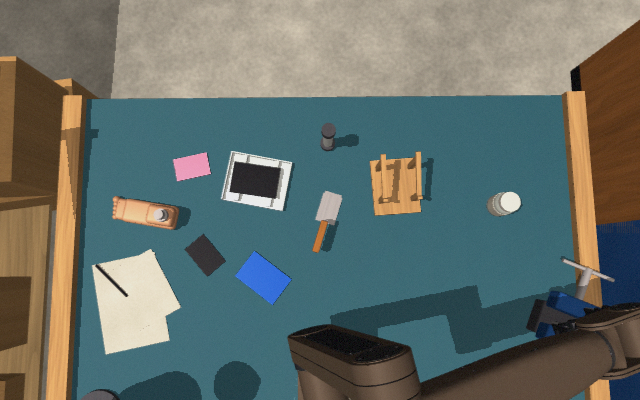

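View pics/side0.png

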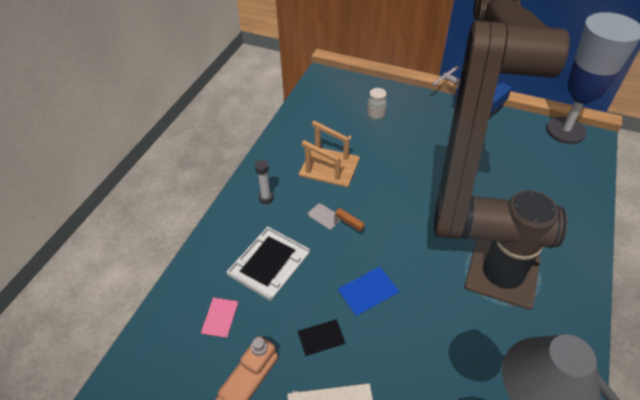

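The black candidates are the one in the tray, top (255,181), and the smaller one on the bench, (205,255). The blue (263,278) and pink (191,166) ones are excluded. The one in the tray is larger and lies across the ribs, so it should be the panel. One enlarged crop will confirm it and give me corners.

```bash
python3 - <<'E'
import cv2,numpy as np
im=np.load("top.npz")["im"]
a=cv2.resize(im[130:270,180:345],None,fx=4,fy=4,interpolation=cv2.INTER_CUBIC)  # 660x560
b=cv2.resize(im[140:225,355:440],None,fx=4,fy=4,interpolation=cv2.INTER_CUBIC)
cv2.imwrite("pics/c1.png",a); cv2.imwrite("pics/c2.png",cv2.resize(im[140:225,355:440],None,fx=6,fy=6,interpolation=cv2.INTER_CUBIC))
E
```

```text
(no output)
```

View pics/c1.png

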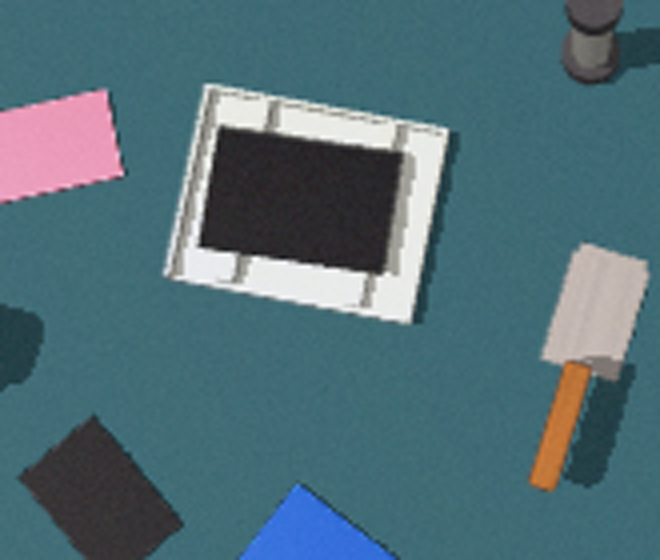

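View pics/c2.png

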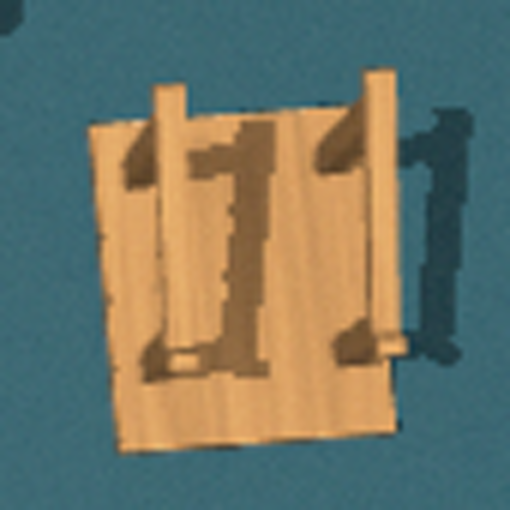

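Confirmed: the tray panel is the larger black one, with crop corners (220,127), (405,152), (384,272) and (198,246). The spatula blade is at crop (595,310), and the rack is clear. Next I fit poses by projecting the models.

```bash
cat >fit.py <<'E'
from h import *
from scipy.optimize import least_squares as LS
d=np.load("top.npz"); K,T=d["K"],d["T"]
c1=lambda P:(np.array(P)+.5)/4-.5+[180,130]
c2=lambda P:(np.array(P)+.5)/6-.5+[355,140]
def tf(p,x): 
    p=np.array(p,float); c,s=np.cos(p_:=x[2]),np.sin(x[2]); return np.c_[x[0]+c*p[:,0]-s*p[:,1],x[1]+s*p[:,0]+c*p[:,1],p[:,2]]
def fit(n,P,uv,x0,extra=None):
    f=lambda x:(proj(K,T,tf(P if extra is None else extra(x),x))-uv).ravel()
    r=LS(f,x0); print(n,r.x.round(4),"deg",np.degrees(r.x[2]).round(2),"res px\n",r.fun.reshape(-1,2).round(1).tolist()); return r.x
# tray (mouth to -x = image bottom); order: far-left, far-right, near-right, near-left
fit("tray",[[.08,.1,.018],[.08,-.1,.018],[-.08,-.1,.018],[-.08,.1,.018]],c1([(205,85),(450,130),(412,323),(163,277)]),[.64,.2,-.2])
fit("panel",[[.05,.075,.025],[.05,-.075,.025],[-.05,-.075,.025],[-.05,.075,.025]],c1([(220,127),(405,152),(384,272),(198,246)]),[.64,.2,-.2])
fit("spat",[[.05,.032,.003],[.05,-.032,.003],[-.05,.032,.003],[-.05,-.032,.003],[-.05,.011,.075],[-.05,-.011,.075],[-.15,.011,.075]],c1([(582,243),(650,262),(541,358),(618,380),(566,362),(591,367),(530,483)]),[.55,0,-.2])
c,s=np.cos(np.radians(20)),np.sin(np.radians(20))
bed=lambda p,dx:[dx+c*p[0]-s*p[2],p[1],.12+s*p[0]+c*p[2]]
base=[[.09,.075,.01],[-.09,.075,.01],[-.09,-.075,.01]]
bp=[[.081,.059,0],[.081,.045,0],[.081,-.045,0],[.081,-.059,0],[-.055,.052,.012],[-.055,-.052,.012]]
fit("rack",None,c2([(88,127),(118,452),(397,432),(155,87),(186,85),(362,71),(395,69),(185,360),(395,345)]),[.6,-.2,.1,0],lambda x:base+[bed(p,x[3]) for p in bp])
E
python3 fit.py
```

```text
tray [ 0.6595  0.2224 -0.1965] deg -11.26 res px
 [[0.2, -0.1], [-0.2, -0.2], [-0.3, 0.1], [0.3, 0.2]]
panel [ 0.6617  0.226  -0.1562] deg -8.95 res px
 [[-0.2, -0.6], [-0.2, -0.2], [0.3, 0.5], [0.1, 0.2]]
spat [ 0.5715 -0.0089 -0.307 ] deg -17.59 res px
 [[-1.2, -0.6], [0.7, 0.4], [0.0, 0.2], [-0.1, 0.4], [0.2, -0.9], [0.8, -0.0], [-0.4, 0.4]]
rack [ 0.6382 -0.223   0.0678  0.0008] deg 3.89 res px
 [[-0.0, -0.4], [0.2, 0.4], [0.2, 0.0], [0.0, -0.0], [-0.4, -0.0], [0.7, -0.1], [-0.1, -0.1], [-0.1, 0.2], [-0.5, -0.0]]
```

```bash
cat >plan.py <<'E'
from h import *
import math
def target(grip,yaw,pitch=0):
    """grip point of handle (world), spatula yaw/nose-up pitch deg -> TCP pos, rot"""
    S=R.from_euler('z',yaw,degrees=True)*R.from_euler('y',-pitch,degrees=True)
    M=S*R.from_euler('x',180,degrees=True)   # tool x = spatula x, z down
    return np.array(grip)+M.apply([0,0,.019]),M
def rows(p,M,n=None,start=None):
    """equal rows from start to (p,M)"""
    if start is None:
        s=ctrl.get_state(); start=(np.array(s["eef_pos"]),R.from_quat(s["tcp_rot"]))
    p0,M0=start; rv=(M0.inv()*M).as_rotvec(degrees=True)
    for k in range(1,60):
        if n and k<n: continue
        st=M0; out=[]; 
        for i in range(k):
            out.append(st.inv().apply((p-p0)/k)/.03); st=st*R.from_rotvec(rv/k,degrees=True)
        if n or (np.abs(out).max()<=1 and np.abs(rv/k/5).max()<=1): break
    for i in range(0,k,5):
        print("T",[[round(float(v),2) for v in o] for o in out[i:i+5]])
    print(k,"rows; R each",(rv/k/5).round(2).tolist(),"axes M0 x,y:",M0.apply([1,0,0]).round(3),M0.apply([0,1,0]).round(3)); return p,M
E
python3 - <<'E'
from plan import *
print(np.array(eyes.read_camera("wrist")["hand_eye"]).round(3).tolist())
t=target([.476,.021,.20],-17.6); rows(*t)
E
```

```text
[[-0.001, -0.957, -0.289, 0.074], [1.0, -0.001, 0.0, -0.001], [-0.001, -0.289, 0.957, -0.143], [0.0, 0.0, 0.0, 1.0]]
T [[0.65, -0.75, 0.07], [0.63, -0.77, 0.07], [0.61, -0.79, 0.07], [0.58, -0.81, 0.07], [0.56, -0.82, 0.07]]
T [[0.53, -0.84, 0.07], [0.51, -0.86, 0.07], [0.48, -0.87, 0.07], [0.46, -0.89, 0.07], [0.43, -0.9, 0.07]]
T [[0.4, -0.91, 0.07], [0.38, -0.92, 0.07], [0.35, -0.93, 0.07], [0.32, -0.94, 0.07], [0.29, -0.95, 0.07]]
T [[0.26, -0.96, 0.07], [0.24, -0.97, 0.07], [0.21, -0.97, 0.07], [0.18, -0.98, 0.07], [0.15, -0.99, 0.07]]
T [[0.12, -0.99, 0.07], [0.09, -0.99, 0.07], [0.06, -0.99, 0.07]]
23 rows; R each [-0.0, 0.0, 0.34] axes M0 x,y: [0.93  0.367 0.   ] [ 0.367 -0.93  -0.002]
```

Call:
send_rows(translation=[[0.65,-0.75,0.07],[0.63,-0.77,0.07],[0.61,-0.79,0.07],[0.58,-0.81,0.07],[0.56,-0.82,0.07]], rotation=[[0,0,0.34],[0,0,0.34],[0,0,0.34],[0,0,0.34],[0,0,0.34]], grip=[70,70,70,70,70], squeeze=100)

```text
time: 0.78
eef_pos: [0.2976, -0.4859, 0.2203]
tcp_rot: [0.994, 0.113, -0.0, -0.0]
contact_force: [0.6, -0.7, -0.0]
opening: 0.819
```

Call:
send_rows(translation=[[0.53,-0.84,0.07],[0.51,-0.86,0.07],[0.48,-0.87,0.07],[0.46,-0.89,0.07],[0.43,-0.9,0.07]], rotation=[[0,0,0.34],[0,0,0.34],[0,0,0.34],[0,0,0.34],[0,0,0.34]], grip=[70,70,70,70,70])

```text
time: 1.4
eef_pos: [0.347, -0.3448, 0.21]
tcp_rot: [0.999, 0.039, -0.0, -0.0]
contact_force: [0.2, -0.4, -0.4]
opening: 0.823
```

Call:
send_rows(translation=[[0.4,-0.91,0.07],[0.38,-0.92,0.07],[0.35,-0.93,0.07],[0.32,-0.94,0.07],[0.29,-0.95,0.07]], rotation=[[0,0,0.34],[0,0,0.34],[0,0,0.34],[0,0,0.34],[0,0,0.34]], grip=[70,70,70,70,70])

```text
time: 2.02
eef_pos: [0.3964, -0.2042, 0.1995]
tcp_rot: [0.999, -0.035, -0.0, -0.0]
contact_force: [-0.3, 0.2, -0.6]
opening: 0.821
```

Call:
send_rows(translation=[[0.26,-0.96,0.07],[0.24,-0.97,0.07],[0.21,-0.97,0.07],[0.18,-0.98,0.07],[0.15,-0.99,0.07]], rotation=[[0,0,0.34],[0,0,0.34],[0,0,0.34],[0,0,0.34],[0,0,0.34]], grip=[70,70,70,70,70])

```text
time: 2.65
eef_pos: [0.4461, -0.0633, 0.1891]
tcp_rot: [0.994, -0.109, -0.0, -0.0]
contact_force: [0.9, 0.2, 0.6]
opening: 0.824
```

Call:
send_rows(translation=[[0.12,-0.99,0.07],[0.09,-0.99,0.07],[0.06,-0.99,0.07],[0,0,0]], rotation=[[0,0,0.34],[0,0,0.34],[0,0,0.34],[0,0,0]], grip=[70,70,70,70])

```text
time: 3.15
eef_pos: [0.4756, 0.0214, 0.1826]
tcp_rot: [0.989, -0.151, -0.001, -0.0]
contact_force: [0.1, -0.4, 0.8]
opening: 0.817
```

```bash
python3 - <<'E'
from plan import *
s=ctrl.get_state(); print(s["time"],s["eef_pos"],s["tcp_rot"],s["qpos"])
im,K,T=cam("wrist"); np.savez("w1.npz",im=im,K=K,T=T)
x=[.5715,-.0089]; S=R.from_euler('z',-17.6,degrees=True)
P=np.array([[.05,.032,.003],[.05,-.032,.003],[-.05,-.032,.003],[-.05,.032,.003],[-.05,.011,.075],[-.05,-.011,.075],[-.15,-.011,.075],[-.15,.011,.075]])
uv=proj(K,T,S.apply(P)+[*x,0]); print(uv.round(0).tolist())
for u in uv: cv2.circle(im,tuple(int(v) for v in u.round()),3,(0,0,255),1)
cv2.imwrite("pics/w1.png",im)
E
```

```text
3.15 [0.47558276 0.02141638 0.18257838] [ 9.88505167e-01 -1.51186214e-01 -5.13045930e-04 -1.78959804e-05] [-1.68574213e-01 -1.14596282e-01  2.09814111e+00  2.02340938e-05
  1.15907437e+00  1.70575039e+00]
[[284.0, 26.0], [348.0, 26.0], [345.0, 128.0], [287.0, 128.0], [303.0, 134.0], [329.0, 134.0], [327.0, 240.0], [304.0, 240.0]]
```

View pics/w1.png

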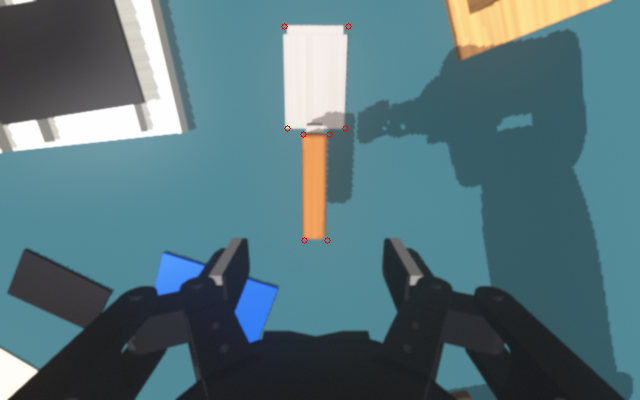

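The overlay matches: handle at (315,134–240), blade corners agree within about 6 px at the tip. Descending to grip.

Call:
send_rows(translation=[[0,0,0.93],[0,0,0.93],[0,0,0.93],[0,0,0.93],[0,0,0.9]], rotation=[[0,0,0],[0,0,0],[0,0,0],[0,0,0],[0,0,0]], grip=[60,60,60,60,60])

```text
time: 3.82
eef_pos: [0.4755, 0.019, 0.0437]
tcp_rot: [0.988, -0.153, 0.0, 0.0]
contact_force: [-1.2, 0.1, 0.9]
opening: 0.704
```

Call:
send_rows(translation=[[0,0,0],[0,0,0],[0,0,0],[0,0,0],[0,0,0]], rotation=[[0,0,0],[0,0,0],[0,0,0],[0,0,0],[0,0,0]], grip=[15,15,15,15,15], squeeze=110)

```text
time: 4.45
eef_pos: [0.4766, 0.0198, 0.0457]
tcp_rot: [0.988, -0.153, 0.001, 0.0]
contact_force: [-2.0, -3.1, 5.4]
opening: 0.237
```

Call:
send_rows(translation=[[0,0,0],[0,0,-0.5],[0,0,-0.7],[0,0,-0.7],[0,0,0]], rotation=[[0,0,0],[0,0,0],[0,0,0],[0,0,0],[0,0,0]], grip=[15,15,15,15,15])

```text
time: 5.08
eef_pos: [0.4769, 0.0202, 0.1033]
tcp_rot: [0.988, -0.153, 0.002, -0.0]
contact_force: [0.6, 0.5, -2.6]
opening: 0.237
```

```bash
python3 - <<'E'
from plan import *
s=ctrl.get_state(); print(s["time"],s["eef_pos"],s["tcp_rot"],s["contact_force"],s["opening"])
im,K,T=cam("wrist")
p=np.array(s["eef_pos"]);M=R.from_quat(s["tcp_rot"])
P=np.array([[.05,.032,.003],[.05,-.032,.003],[-.05,-.032,.003],[-.05,.032,.003],[-.05,.011,.075],[-.05,-.011,.075]])
Pt=P+[.1,0,-.063]; Pt=Pt*[1,-1,-1]+[0,0,-.019]
uv=proj(K,T,M.apply(Pt)+p); print(uv.round(0).tolist())
for u in uv: cv2.circle(im,tuple(int(v) for v in u.round()),3,(0,0,255),1)
cv2.imwrite("pics/w2.png",im)
# plan: pre-insert pose; panel pose
pn=np.array([.6617,.2260]); yaw=-9.5; S=R.from_euler('z',yaw,degrees=True)
pre=lambda off,z:S.apply([off-.1,0,0])+[*pn,z+.063]
print("plan")
a=target(pre(-.155,.06),yaw); rows(*a)
E
```

```text
5.075 [0.47689    0.02015004 0.1032694 ] [ 9.88289232e-01 -1.52579491e-01  1.96884102e-03 -1.27475952e-04] [ 0.59396992  0.47132105 -2.56295676] 0.23685875133823697
[[257.0, -42.0], [376.0, -42.0], [366.0, 145.0], [266.0, 145.0], [289.0, 168.0], [344.0, 168.0]]
plan
T [[-0.57, -0.9, -0.01], [-0.56, -0.91, -0.01], [-0.54, -0.92, -0.01], [-0.52, -0.93, -0.01], [-0.51, -0.94, -0.01]]
T [[-0.49, -0.95, -0.01], [-0.47, -0.96, -0.01], [-0.46, -0.97, -0.01]]
8 rows; R each [-0.0, -0.0, -0.2] axes M0 x,y: [ 0.953 -0.302  0.001] [-0.302 -0.953 -0.   ]
```

View pics/w2.png

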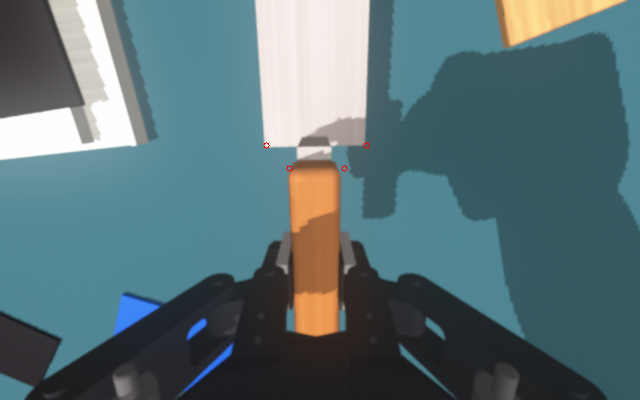

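Call:
send_rows(translation=[[-0.57,-0.9,-0.01],[-0.56,-0.91,-0.01],[-0.54,-0.92,-0.01],[-0.52,-0.93,-0.01],[-0.51,-0.94,-0.01]], rotation=[[0,0,-0.2],[0,0,-0.2],[0,0,-0.2],[0,0,-0.2],[0,0,-0.2]], grip=[15,15,15,15,15])

```text
time: 5.75
eef_pos: [0.4331, 0.1757, 0.1014]
tcp_rot: [0.994, -0.109, -0.001, 0.0]
contact_force: [-0.1, 0.1, -1.2]
opening: 0.236
```

Call:
send_rows(translation=[[-0.49,-0.95,-0.01],[-0.47,-0.96,-0.01],[-0.46,-0.97,-0.01],[0,0,0]], rotation=[[0,0,-0.2],[0,0,-0.2],[0,0,-0.2],[0,0,0]], grip=[15,15,15,15])

```text
time: 6.25
eef_pos: [0.4086, 0.2691, 0.1024]
tcp_rot: [0.997, -0.082, -0.001, 0.0]
contact_force: [0.6, 0.3, -2.4]
opening: 0.24
```

```bash
python3 - <<'E'
from plan import *
s=ctrl.get_state(); print(s["time"],s["eef_pos"],s["tcp_rot"],s["contact_force"],s["qpos"])
im,K,T=cam("wrist"); np.savez("w3.npz",im=im,K=K,T=T)
# overlay panel & channel
P=R.from_euler('z',-8.95,degrees=True).apply([[.05,.075,.025],[.05,-.075,.025],[-.05,-.075,.025],[-.05,.075,.025]])+[.6617,.226,0]
Q=R.from_euler('z',-11.26,degrees=True).apply([[-.075,.045,.02],[-.075,-.045,.02],[-.075,.059,.02],[-.075,-.059,.02]])+[.6595,.2224,0]
for u in proj(K,T,P): cv2.circle(im,tuple(int(v) for v in u.round()),4,(0,0,255),1)
for u in proj(K,T,Q): cv2.circle(im,tuple(int(v) for v in u.round()),4,(0,200,0),1)
cv2.imwrite("pics/w3.png",im)
pn=np.array([.6617,.2260]); yaw=-9.5; S=R.from_euler('z',yaw,degrees=True)
pre=lambda off,z:S.apply([off-.1,0,0])+[*pn,z+.063]
a=rows(*target(pre(-.155,.013),yaw)); rows(*target(pre(-.009,.013),yaw),start=a,n=8)
E
```

```text
6.25 [0.40863789 0.26909932 0.1023768 ] [ 9.96641044e-01 -8.18809364e-02 -1.39218280e-03  4.50338493e-04] [ 0.55683856  0.32036338 -2.37908896] [3.74418882e-01 2.75947287e-02 2.12423020e+00 4.99843632e-04
 9.92664109e-01 2.10888705e+00]
T [[0.02, -0.0, 0.76], [0.02, -0.0, 0.76]]
2 rows; R each [0.01, 0.01, 0.0] axes M0 x,y: [ 0.986 -0.164 -0.002] [-0.164 -0.986  0.002]
T [[0.61, 0.0, 0.0], [0.61, 0.0, 0.0], [0.61, 0.0, 0.0], [0.61, 0.0, 0.0], [0.61, 0.0, 0.0]]
T [[0.61, 0.0, 0.0], [0.61, 0.0, 0.0], [0.61, 0.0, 0.0]]
8 rows; R each [0.0, 0.0, 0.0] axes M0 x,y: [ 0.986 -0.165  0.   ] [-0.165 -0.986  0.   ]
```

View pics/w3.png

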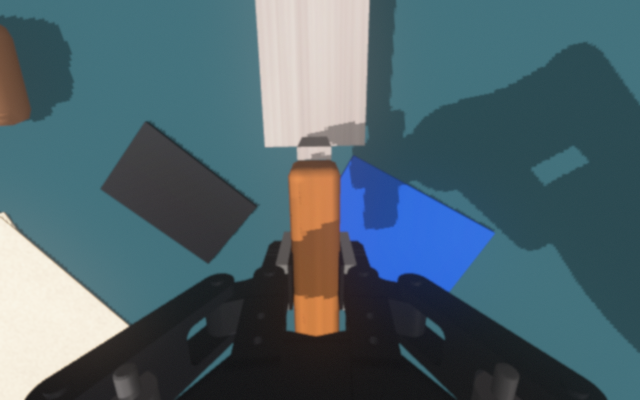

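Call:
send_rows(translation=[[0,0,0.76],[0,0,0.76],[0,0,0],[0.61,0,0],[0.61,0,0]], rotation=[[0,0,0],[0,0,0],[0,0,0],[0,0,0],[0,0,0]], grip=[15,15,15,15,15])

```text
time: 6.92
eef_pos: [0.4491, 0.2619, 0.0597]
tcp_rot: [0.997, -0.084, 0.002, -0.001]
contact_force: [0.3, 0.1, -1.9]
opening: 0.235
```

Call:
send_rows(translation=[[0.61,0,0],[0,0,0]], rotation=[[0,0,0],[0,0,0]], grip=[15,15])

```text
time: 7.18
eef_pos: [0.467, 0.2586, 0.0591]
tcp_rot: [0.996, -0.084, 0.001, -0.0]
contact_force: [-0.2, 1.0, -2.1]
opening: 0.237
```

```bash
python3 - <<'E'
from plan import *
s=ctrl.get_state(); print(s["time"],s["eef_pos"],s["tcp_rot"],s["contact_force"])
p=np.array(s["eef_pos"]);M=R.from_quat(s["tcp_rot"])
P=np.array([[.05,.032,.0],[.05,-.032,.0],[-.05,-.032,.0],[-.05,.032,.0]])
Pt=(P+[.1,0,-.063])*[1,-1,-1]+[0,0,-.019]; W=M.apply(Pt)+p; print(W.round(4).tolist())
for n in ["side"]:
    im,K,T=cam(n); uv=proj(K,T,W); c=uv.mean(0).astype(int)-[45,45]; c=np.maximum(c,0)
    cr=cv2.resize(im[c[1]:c[1]+90,c[0]:c[0]+110],None,fx=7,fy=6.6,interpolation=cv2.INTER_CUBIC)
    for u in uv: cv2.circle(cr,(int((u[0]-c[0]+.5)*7),int((u[1]-c[1]+.5)*6.6)),4,(0,0,255),1)
    cv2.imwrite("pics/s3.png",cr)
pn=np.array([.6617,.2260]); yaw=-9.5; S=R.from_euler('z',yaw,degrees=True)
pre=lambda off,z:S.apply([off-.1,0,0])+[*pn,z+.063]
rows(*target(pre(-.009,.013),yaw),n=5)
E
```

```text
7.175 [0.46696212 0.25864804 0.05911046] [ 9.96446031e-01 -8.42258430e-02  1.06482968e-03 -4.25194757e-04] [-0.20333544  1.03815622 -2.14747103]
[[0.6203, 0.265, 0.0155], [0.6096, 0.202, 0.0154], [0.511, 0.2187, 0.0152], [0.5217, 0.2818, 0.0152]]
T [[0.6, -0.0, 0.01], [0.6, -0.0, 0.01], [0.6, -0.0, 0.01], [0.6, -0.0, 0.01], [0.6, -0.0, 0.01]]
5 rows; R each [-0.0, -0.0, -0.01] axes M0 x,y: [ 0.986 -0.167  0.   ] [-0.167 -0.986 -0.   ]
```

View pics/s3.png

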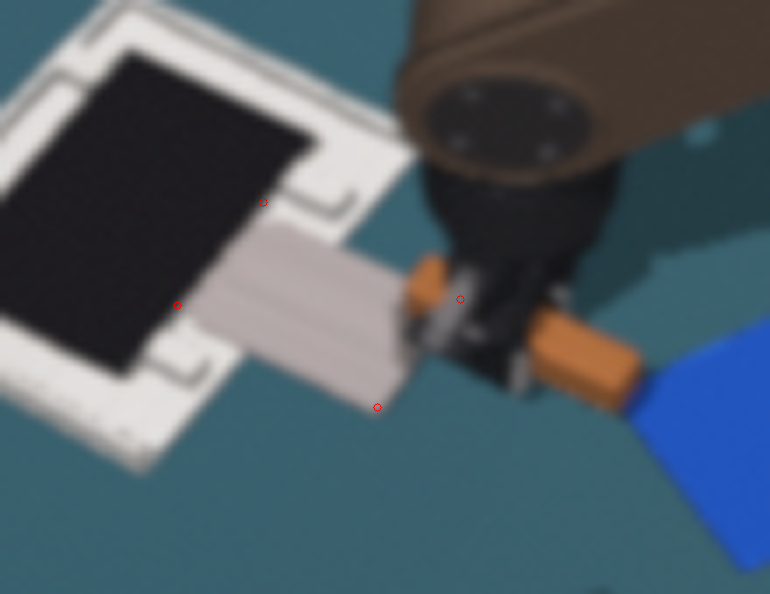

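The blade lies between the ribs with its tip at the panel's near edge (188–262, 215–305), and it matches the prediction. I'll lower about 2 mm and slide in.

Call:
send_rows(translation=[[0,0,0.07],[0.6,0,0],[0.6,0,0]], rotation=[[0,0,0],[0,0,0],[0,0,0]], grip=[15,15,15])

```text
time: 7.6
eef_pos: [0.5011, 0.2529, 0.0563]
tcp_rot: [0.997, -0.083, 0.0, -0.0]
contact_force: [0.6, -0.4, -1.1]
opening: 0.237
```

```bash
python3 - <<'E'
from plan import *
s=ctrl.get_state(); print(s["eef_pos"],s["contact_force"],s["wrist_torque"])
d=np.load("top.npz"); im,K,T=cam("top")
def blk(i): 
    m=((i.max(2)<70)[160:202,225:285]).astype(np.uint8); return cv2.moments(m,True)
for i in (d["im"],im):
    m=blk(i); print(m["m00"],225+m["m10"]/m["m00"],160+m["m01"]/m["m00"])
pn=np.array([.6617,.2260]); yaw=-9.5; S=R.from_euler('z',yaw,degrees=True)
rows(*target(S.apply([-.109,0,0])+[*pn,.012+.063],yaw),n=4)
E
```

```text
[0.50114041 0.2529296  0.05628723] [ 0.60077644 -0.396707   -1.09527311] [0.03110028 0.09866538 0.0050341 ]
1392.0 254.64295977011494 179.75933908045977
1386.0 254.61544011544012 179.8124098124098
T [[0.42, 0.0, 0.01], [0.42, 0.0, 0.01], [0.42, 0.0, 0.01], [0.42, 0.0, 0.01]]
4 rows; R each [-0.0, -0.01, -0.0] axes M0 x,y: [ 0.986 -0.167  0.005] [-0.167 -0.986 -0.001]
```

Call:
send_rows(translation=[[0.42,0,0],[0.42,0,0],[0.42,0,0],[0.42,0,0],[0,0,0]], rotation=[[0,0,0],[0,0,0],[0,0,0],[0,0,0],[0,0,0]], grip=[15,15,15,15,15], squeeze=118)

```text
time: 8.28
eef_pos: [0.5508, 0.2443, 0.0563]
tcp_rot: [0.996, -0.084, 0.0, -0.0]
contact_force: [-1.2, 0.4, -1.5]
opening: 0.238
```

Call:
send_rows(translation=[[0,0,-0.1],[0,0,-0.15],[0,0,-0.2],[0,0,-0.3],[0,0,-0.3]], rotation=[[0,0,0],[0,0,0],[0,0,0],[0,0,0],[0,0,0]], grip=[15,15,15,15,15])

```text
time: 8.9
eef_pos: [0.5495, 0.2446, 0.0883]
tcp_rot: [0.997, -0.083, 0.0, -0.0]
contact_force: [0.1, -0.4, -2.8]
opening: 0.236
```

Call:
send_rows(translation=[[0,0,-0.3],[0,0,-0.3],[0,0,-0.3],[0,0,0],[0,0,0]], rotation=[[0,0,0],[0,0,0],[0,0,0],[0,0,0],[0,0,0]], grip=[15,15,15,15,15])

```text
time: 9.52
eef_pos: [0.5494, 0.2445, 0.1144]
tcp_rot: [0.997, -0.083, -0.0, 0.0]
contact_force: [-0.3, 0.0, -3.2]
opening: 0.234
```

```bash
python3 - <<'E'
from plan import *
s=ctrl.get_state(); print(s["eef_pos"],s["tcp_rot"],s["contact_force"],s["wrist_torque"])
im,K,T=cam("wrist"); cv2.imwrite("pics/w4.png",im); np.savez("w4.npz",im=im,K=K,T=T)
E
```

```text
[0.54940048 0.24446251 0.11437463] [ 9.96511603e-01 -8.34537989e-02 -2.86824285e-04  8.10716240e-05] [-0.32826617  0.03029162 -3.2186085 ] [-0.00378031  0.31093    -0.01550044]
```

View pics/w4.png

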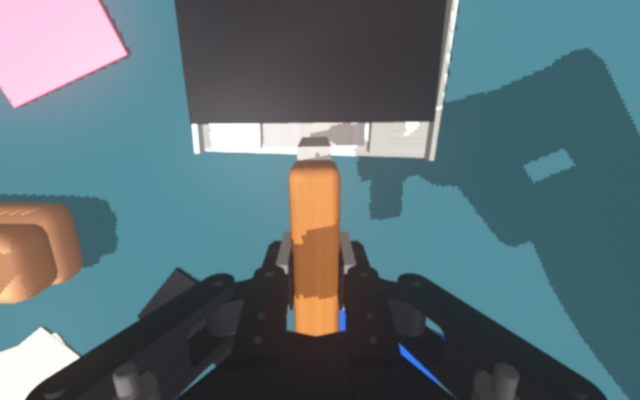

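The panel is on the blade: its rear edge runs from (190,123) to (438,122), square and centred on the handle (315), and clear of the neck. Next I measure its pose on the blade and plan the rack.

```bash
python3 - <<'E'
from plan import *
d=np.load("w4.npz"); K=d["K"]; H=np.linalg.inv(np.eye(4))
T=d["T"]; s=ctrl.get_state(); p=np.array(s["eef_pos"]);M=R.from_quat(s["tcp_rot"])
for uv in [(190,123),(438,122)]:
    # panel top: tool z = -.019+.063-.008
    n=M.apply([0,0,1]); D=T[:3,:3]@np.linalg.solve(K,[*uv,1.]); o=T[:3,3]
    t=(.036-n@(o-p))/(n@D); q=M.inv().apply(o+t*D-p); print("spatula frame",(q*[1,-1,-1]+[-.1,0,.044]).round(4))
c,sn=np.cos(np.radians(20)),np.sin(np.radians(20))
rk=np.array([.6382,-.223]);yaw=3.89; B=R.from_euler('z',yaw,degrees=True)*R.from_euler('y',-20,degrees=True); bo=B.from_euler('z',yaw,degrees=True).apply([.0008,0,0])+[*rk,.12]
print("bed",bo)
def grip(bx,bz,by=0): # spatula origin in bed frame aligned with bed
    return bo+B.apply([bx-.1,by,bz+.063])
print("over",grip(0,.05),"seat",grip(0,-.012))
E
```

```text
spatula frame [-0.0358  0.0768  0.008 ]
spatula frame [-0.0353 -0.0738  0.008 ]
bed [ 0.63899816 -0.22294573  0.12      ]
over [ 0.50668615 -0.23194265  0.19198325] seat [ 0.52784255 -0.23050407  0.13372231]
```

```bash
cat >>plan.py <<'E'
_rk=np.array([.6382,-.223]);YB=3.89; B=R.from_euler('z',YB,degrees=True)*R.from_euler('y',-20,degrees=True)
bo=R.from_euler('z',YB,degrees=True).apply([.0008,0,0])+[*_rk,.12]
def bed(bx,bz,by=0): return target(bo+B.apply([bx-.1,by,bz+.063]),YB,20)
E
python3 - <<'E'
from plan import *
d=np.load("top.npz"); print("pylon base/top",ray(d["K"],d["T"],(328,150),0).round(3),ray(d["K"],d["T"],(328,130),.165).round(3))
a=rows(*target([.500,.21,.225],-9.5),n=8)
b=rows(*target([.490,-.2325,.235],YB),start=a,n=20)
c=rows(*bed(-.0015,.05),start=b,n=15)
E
```

```text
pylon base/top [ 0.761 -0.009  0.   ] [ 0.78  -0.005  0.165]
T [[-0.18, 0.18, -0.38], [-0.18, 0.18, -0.38], [-0.18, 0.18, -0.38], [-0.18, 0.18, -0.38], [-0.18, 0.18, -0.38]]
T [[-0.18, 0.18, -0.38], [-0.18, 0.18, -0.38], [-0.18, 0.18, -0.38]]
8 rows; R each [0.0, 0.0, -0.0] axes M0 x,y: [ 0.986 -0.166 -0.001] [-0.166 -0.986  0.   ]
T [[0.11, 0.73, -0.02], [0.1, 0.73, -0.02], [0.09, 0.73, -0.02], [0.08, 0.73, -0.02], [0.07, 0.73, -0.02]]
T [[0.06, 0.74, -0.02], [0.05, 0.74, -0.02], [0.05, 0.74, -0.02], [0.04, 0.74, -0.02], [0.03, 0.74, -0.02]]
T [[0.02, 0.74, -0.02], [0.01, 0.74, -0.02], [0.0, 0.74, -0.02], [-0.01, 0.74, -0.02], [-0.02, 0.74, -0.02]]
T [[-0.02, 0.74, -0.02], [-0.03, 0.74, -0.02], [-0.04, 0.74, -0.02], [-0.05, 0.74, -0.02], [-0.06, 0.74, -0.02]]
20 rows; R each [0.0, 0.0, -0.13] axes M0 x,y: [ 0.986 -0.165  0.   ] [-0.165 -0.986  0.   ]
T [[0.05, 0.0, 0.09], [0.05, 0.0, 0.1], [0.04, 0.0, 0.1], [0.04, 0.0, 0.1], [0.04, 0.0, 0.1]]
T [[0.04, 0.0, 0.1], [0.03, 0.0, 0.1], [0.03, 0.0, 0.1], [0.03, 0.0, 0.1], [0.03, 0.0, 0.1]]
T [[0.03, 0.0, 0.1], [0.02, 0.0, 0.1], [0.02, 0.0, 0.1], [0.02, 0.0, 0.1], [0.02, 0.0, 0.1]]
15 rows; R each [0.0, 0.27, 0.0] axes M0 x,y: [0.998 0.068 0.   ] [ 0.068 -0.998  0.   ]
```

Call:
send_rows(translation=[[-0.18,0.18,-0.38],[-0.18,0.18,-0.38],[-0.18,0.18,-0.38],[-0.18,0.18,-0.38],[-0.18,0.18,-0.38]], rotation=[[0,0,0],[0,0,0],[0,0,0],[0,0,0],[0,0,0]], grip=[15,15,15,15,15])

```text
time: 10.2
eef_pos: [0.5181, 0.2221, 0.1727]
tcp_rot: [0.997, -0.083, 0.0, -0.0]
contact_force: [0.0, 0.3, -3.4]
opening: 0.233
```

Call:
send_rows(translation=[[-0.18,0.18,-0.38],[-0.18,0.18,-0.38],[-0.18,0.18,-0.38],[0.05,0.36,0],[0.1,0.55,0]], rotation=[[0,0,0],[0,0,0],[0,0,0],[0,0,-0.05],[0,0,-0.1]], grip=[15,15,15,15,15])

```text
time: 10.82
eef_pos: [0.4996, 0.1808, 0.2057]
tcp_rot: [0.997, -0.076, -0.0, 0.0]
contact_force: [0.7, 0.2, -3.0]
opening: 0.235
```

Call:
send_rows(translation=[[0.1,0.73,0],[0.1,0.73,0],[0.09,0.73,0],[0.08,0.73,0],[0.07,0.73,0]], rotation=[[0,0,-0.14],[0,0,-0.14],[0,0,-0.14],[0,0,-0.14],[0,0,-0.14]], grip=[15,15,15,15,15])

```text
time: 11.45
eef_pos: [0.4984, 0.0698, 0.2052]
tcp_rot: [0.999, -0.046, -0.0, 0.0]
contact_force: [-0.1, 0.7, -4.4]
opening: 0.236
```

Call:
send_rows(translation=[[0.06,0.74,-0.02],[0.05,0.74,-0.02],[0.05,0.74,-0.02],[0.04,0.74,-0.02],[0.03,0.74,-0.02]], rotation=[[0,0,-0.14],[0,0,-0.14],[0,0,-0.14],[0,0,-0.14],[0,0,-0.14]], grip=[15,15,15,15,15])

```text
time: 12.08
eef_pos: [0.4975, -0.0414, 0.2083]
tcp_rot: [1.0, -0.016, -0.001, 0.0]
contact_force: [0.3, 0.2, -3.0]
opening: 0.24
```

Call:
send_rows(translation=[[0.02,0.74,-0.02],[0.01,0.74,-0.02],[0,0.74,-0.02],[-0.01,0.6,-0.02],[-0.02,0.4,-0.02]], rotation=[[0,0,-0.14],[0,0,-0.14],[0,0,-0.14],[0,0,-0.14],[0,0,-0.1]], grip=[15,15,15,15,15])

```text
time: 12.7
eef_pos: [0.4965, -0.138, 0.2113]
tcp_rot: [1.0, 0.013, -0.001, 0.0]
contact_force: [-0.7, -0.2, -2.8]
opening: 0.237
```

```bash
python3 - <<'E'
from plan import *
s=ctrl.get_state(); print(s["eef_pos"],s["tcp_rot"],s["contact_force"])
b=rows(*target([.490,-.2325,.235],YB),n=5)
c=rows(*bed(-.0015,.05),start=b,n=15)
E
```

```text
[ 0.49653008 -0.13796066  0.2113334 ] [ 9.99918716e-01  1.27370407e-02 -5.56684585e-04  1.35610660e-04] [-0.68356136 -0.19434315 -2.83719267]
T [[-0.06, 0.63, -0.03], [-0.06, 0.63, -0.03], [-0.07, 0.63, -0.03], [-0.08, 0.63, -0.03], [-0.08, 0.63, -0.03]]
5 rows; R each [0.0, 0.0, -0.1] axes M0 x,y: [ 1.     0.025 -0.001] [ 0.025 -1.     0.   ]
T [[0.05, 0.0, 0.09], [0.05, 0.0, 0.1], [0.04, 0.0, 0.1], [0.04, 0.0, 0.1], [0.04, 0.0, 0.1]]
T [[0.04, 0.0, 0.1], [0.03, 0.0, 0.1], [0.03, 0.0, 0.1], [0.03, 0.0, 0.1], [0.03, 0.0, 0.1]]
T [[0.03, 0.0, 0.1], [0.02, 0.0, 0.1], [0.02, 0.0, 0.1], [0.02, 0.0, 0.1], [0.02, 0.0, 0.1]]
15 rows; R each [0.0, 0.27, 0.0] axes M0 x,y: [0.998 0.068 0.   ] [ 0.068 -0.998  0.   ]
```

Call:
send_rows(translation=[[-0.06,0.63,-0.02],[-0.06,0.63,-0.02],[-0.07,0.63,-0.02],[-0.08,0.63,-0.02],[-0.08,0.4,-0.02]], rotation=[[0,0,-0.1],[0,0,-0.1],[0,0,-0.1],[0,0,-0.1],[0,0,-0.1]], grip=[15,15,15,15,15])

```text
time: 13.32
eef_pos: [0.4899, -0.2256, 0.2146]
tcp_rot: [0.999, 0.035, -0.0, 0.0]
contact_force: [0.3, 0.8, -2.9]
opening: 0.236
```

Call:
send_rows(translation=[[0,0.23,0],[0,0,0],[0.05,0,0.09],[0.05,0,0.1],[0.04,0,0.1]], rotation=[[0,0,0],[0,0.15,0],[0,0.27,0],[0,0.27,0],[0,0.27,0]], grip=[15,15,15,15,15])

```text
time: 13.95
eef_pos: [0.4952, -0.2308, 0.2059]
tcp_rot: [0.998, 0.035, 0.042, -0.002]
contact_force: [0.7, 0.3, -3.6]
opening: 0.239
```

Call:
send_rows(translation=[[0.04,0,0.1],[0.04,0,0.1],[0.04,0,0.1],[0.03,0,0.1],[0.03,0,0.1]], rotation=[[0,0.27,0],[0,0.27,0],[0,0.27,0],[0,0.27,0],[0,0.27,0]], grip=[15,15,15,15,15])

```text
time: 14.58
eef_pos: [0.5026, -0.2307, 0.1919]
tcp_rot: [0.994, 0.035, 0.101, -0.004]
contact_force: [-0.4, -0.2, -3.2]
opening: 0.238
```

Call:
send_rows(translation=[[0.03,0,0.1],[0.03,0,0.1],[0.03,0,0.1],[0.02,0,0.1],[0.02,0,0.1]], rotation=[[0,0.27,0],[0,0.27,0],[0,0.27,0],[0,0.27,0],[0,0.27,0]], grip=[15,15,15,15,15])

```text
time: 15.2
eef_pos: [0.5101, -0.2302, 0.1783]
tcp_rot: [0.987, 0.034, 0.16, -0.006]
contact_force: [-1.2, 0.4, -3.1]
opening: 0.237
```

```bash
python3 - <<'E'
from plan import *
s=ctrl.get_state(); print(s["time"],s["eef_pos"],s["tcp_rot"],s["contact_force"],s["qpos"].round(2))
im,K,T=cam("wrist"); cv2.imwrite("pics/w5.png",im); np.savez("w5.npz",im=im,K=K,T=T,p=s["eef_pos"],q=s["tcp_rot"])
b=rows(*bed(-.0015,.05),n=3)
c=rows(*bed(-.0015,-.012),start=b,n=10)
E
```

```text
15.2 [ 0.51005385 -0.23019087  0.17833962] [ 0.98656436  0.03433854  0.15962792 -0.00552814] [-1.16424233  0.41596657 -3.05235696] [-0.71 -0.06  2.08  0.28  0.91  0.64]
T [[0.01, 0.02, 0.05], [0.01, 0.02, 0.05], [0.01, 0.02, 0.05]]
3 rows; R each [-0.0, 0.11, 0.0] axes M0 x,y: [0.947 0.066 0.315] [ 0.069 -0.998 -0.001]
T [[-0.0, -0.0, 0.21], [-0.0, -0.0, 0.21], [-0.0, -0.0, 0.21], [-0.0, -0.0, 0.21], [-0.0, -0.0, 0.21]]
T [[-0.0, -0.0, 0.21], [-0.0, -0.0, 0.21], [-0.0, -0.0, 0.21], [-0.0, -0.0, 0.21], [-0.0, -0.0, 0.21]]
10 rows; R each [0.0, 0.0, 0.0] axes M0 x,y: [0.938 0.064 0.342] [ 0.068 -0.998  0.   ]
```

View pics/w5.png

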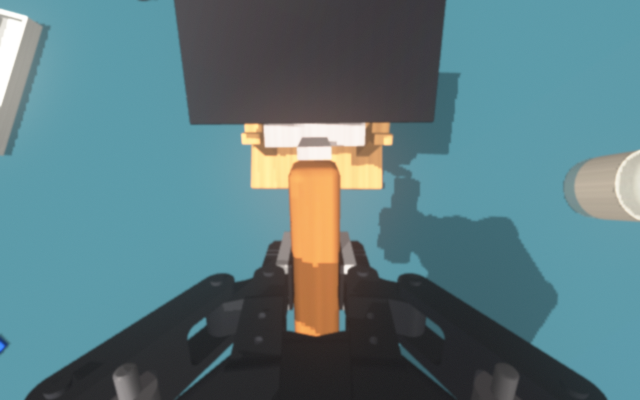

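Tilted to 20°, the panel has not slid (rear edge still at v=123). The lips show at (251,136) and (383,137), which I check against the model.

```bash
python3 - <<'E'
from plan import *
d=np.load("w5.npz"); K,T=d["K"],d["T"]
P=[[x,y,z] for y in(.059,.045,-.045,-.059) for x,z in((-.059,.012),)]+[[-.059,.052,0]]
print(proj(K,T,bo+B.apply(P)).round(1).tolist())
E
python3 - <<'E'
import cv2
im=cv2.imread("pics/w5.png")[110:200,235:400]; cv2.imwrite("pics/w5c.png",cv2.resize(im,None,fx=4,fy=4,interpolation=cv2.INTER_CUBIC))
E
```

```text
[[243.5, 144.8], [261.2, 144.9], [374.9, 145.0], [392.6, 145.0], [255.4, 142.6]]
```

View pics/w5c.png

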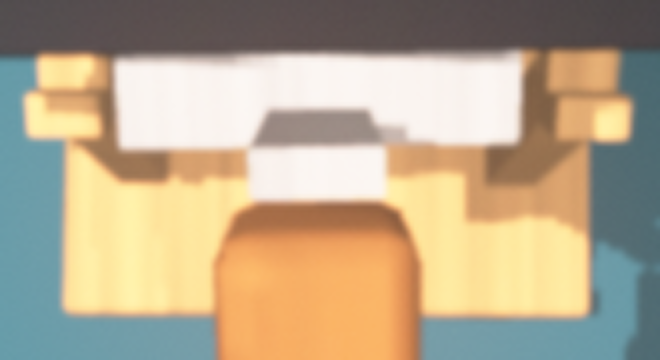

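Lips agree with the model within 1–2 px. Lowering square to the bed.

Call:
send_rows(translation=[[0.01,0.02,0.05],[0.01,0.02,0.05],[0.01,0.02,0.05],[0,0,0.2],[0,0,0.2]], rotation=[[0,0.11,0],[0,0.11,0],[0,0.11,0],[0,0,0],[0,0,0]], grip=[15,15,15,15,15])

```text
time: 15.88
eef_pos: [0.5166, -0.2315, 0.1628]
tcp_rot: [0.984, 0.034, 0.173, -0.006]
contact_force: [0.4, -0.6, -3.0]
opening: 0.237
```

Call:
send_rows(translation=[[0,0,0.2],[0,0,0.2],[0,0,0.2],[0,0,0.2],[0,0,0.15]], rotation=[[0,0,0],[0,0,0],[0,0,0],[0,0,0],[0,0,0]], grip=[15,15,15,15,15])

```text
time: 16.5
eef_pos: [0.5263, -0.2308, 0.136]
tcp_rot: [0.984, 0.034, 0.173, -0.006]
contact_force: [0.9, -0.5, -3.3]
opening: 0.237
```

```bash
python3 - <<'E'
from plan import *
s=ctrl.get_state(); print(s["time"],s["eef_pos"],s["tcp_rot"],s["contact_force"],s["wrist_torque"])
im,K,T=cam("wrist"); M=R.from_quat(s["tcp_rot"]); p=np.array(s["eef_pos"])
g=p-M.apply([0,0,.019]); sp=g+M.apply([.1,0,.063]); print("spat in bed",(B.inv().apply(sp-bo)).round(4))
print("rot err deg",np.degrees((M.inv()*target([0,0,0],YB,20)[1]).as_rotvec()).round(2))
b=rows(*bed(-.0015,-.013),n=5)
E
```

```text
16.5 [ 0.52627871 -0.23081029  0.13598097] [ 0.98430961  0.03422467  0.17299019 -0.00613599] [ 0.94674331 -0.51808363 -3.28790365] [-0.01828872  0.70611317  0.00081801]
spat in bed [-0.0008 -0.      0.0096]
rot err deg [-0.05  0.06  0.08]
T [[-0.0, 0.0, 0.15], [-0.0, 0.0, 0.15], [-0.0, 0.0, 0.15], [-0.0, 0.0, 0.15], [-0.0, 0.0, 0.15]]
5 rows; R each [-0.0, 0.0, 0.0] axes M0 x,y: [0.938 0.065 0.34 ] [ 0.07  -0.998 -0.001]
```

Call:
send_rows(translation=[[0,0,0.13],[0,0,0.13],[0,0,0.12],[0,0,0.1],[0,0,0.1]], rotation=[[0,0,0],[0,0,0],[0,0,0],[0,0,0],[0,0,0]], grip=[15,15,15,15,15])

```text
time: 17.18
eef_pos: [0.5325, -0.2307, 0.1204]
tcp_rot: [0.984, 0.034, 0.174, -0.006]
contact_force: [-0.2, -0.5, -2.4]
opening: 0.234
```

Call:
send_rows(translation=[[0,0,0.1],[0,0,0.1],[0,0,0]], rotation=[[0,0,0],[0,0,0],[0,0,0]], grip=[15,15,15])

```text
time: 17.55
eef_pos: [0.5341, -0.2302, 0.1141]
tcp_rot: [0.984, 0.034, 0.173, -0.006]
contact_force: [0.2, -0.1, -1.9]
opening: 0.242
```

```bash
python3 - <<'E'
from plan import *
s=ctrl.get_state(); print(s["time"],s["eef_pos"],s["contact_force"],s["wrist_torque"],s["qpos"].round(2))
im,K,T=cam("wrist"); M=R.from_quat(s["tcp_rot"]); p=np.array(s["eef_pos"])
sp=p+M.apply([.1,0,.044]); print("spat in bed",(B.inv().apply(sp-bo)).round(4))
cv2.imwrite("pics/w6.png",im)
E
```

```text
17.55 [ 0.53408239 -0.23021421  0.11413462] [ 0.19368878 -0.11144927 -1.91350992] [-0.04010115  0.41661433 -0.02030159] [-0.68  0.07  2.08  0.35  0.76  0.59]
spat in bed [-0.0009  0.     -0.0137]
```

View pics/w6.png

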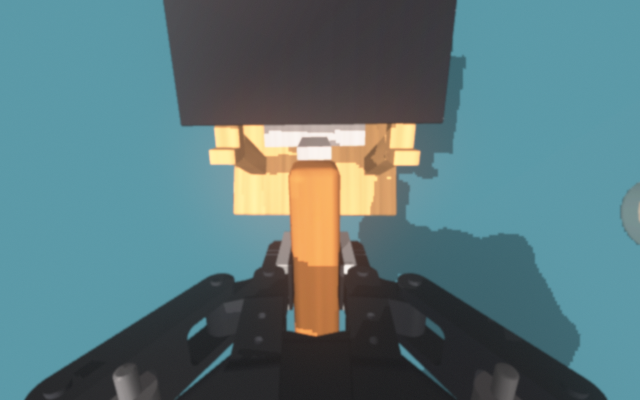

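The panel lies on the rails behind the lips (rear edge at v=124, lips at v≈157), and the tool load has dropped by the panel's weight. Now I drop the blade, withdraw and level out.

```bash
python3 - <<'E'
from plan import *
s=ctrl.get_state(); M=R.from_quat(s["tcp_rot"]); p=np.array(s["eef_pos"])
im,K,T=cam("wrist")
n=B.apply([0,0,1])
for uv in [(181,125),(444,124)]:
    D=T[:3,:3]@np.linalg.solve(K,[*uv,1.]); t=(n@(bo-T[:3,3])+.005)/(n@D); print("edge in bed",B.inv().apply(T[:3,3]+t*D-bo).round(4))
a=rows(*bed(-.001,-.022),n=2); b=rows(*bed(-.041,-.022),start=a,n=4)
Z=R.from_euler('z',YB,degrees=True)
o=bo+B.apply([-.080,0,-.032]); print("level origin",o)
c=rows(*target(o+Z.apply([-.1,0,.063]),YB),start=b,n=8)
d=rows(*target(o+Z.apply([-.19,0,.063]),YB),start=c,n=5)
E
```

```text
edge in bed [-0.037   0.0773  0.005 ]
edge in bed [-0.0363 -0.0731  0.005 ]
T [[-0.01, -0.0, 0.15], [-0.01, -0.0, 0.15]]
2 rows; R each [-0.0, 0.01, 0.01] axes M0 x,y: [0.938 0.065 0.341] [ 0.069 -0.998 -0.   ]
T [[-0.33, -0.0, -0.0], [-0.33, -0.0, -0.0], [-0.33, -0.0, -0.0], [-0.33, -0.0, -0.0]]
4 rows; R each [0.0, 0.0, 0.0] axes M0 x,y: [0.938 0.064 0.342] [ 0.068 -0.998  0.   ]
level origin [ 0.57491537 -0.22730322  0.06256822]
T [[-0.07, -0.0, -0.09], [-0.08, -0.0, -0.09], [-0.08, -0.0, -0.08], [-0.09, -0.0, -0.08], [-0.09, -0.0, -0.08]]
T [[-0.09, -0.0, -0.07], [-0.1, -0.0, -0.07], [-0.1, -0.0, -0.06]]
8 rows; R each [0.0, -0.5, -0.0] axes M0 x,y: [0.938 0.064 0.342] [ 0.068 -0.998  0.   ]
T [[-0.6, 0.0, 0.0], [-0.6, 0.0, 0.0], [-0.6, 0.0, 0.0], [-0.6, 0.0, 0.0], [-0.6, 0.0, 0.0]]
5 rows; R each [0.0, 0.0, 0.0] axes M0 x,y: [0.998 0.068 0.   ] [ 0.068 -0.998  0.   ]
```

Call:
send_rows(translation=[[-0.01,0,0.15],[-0.01,0,0.15],[0,0,0],[-0.33,0,0],[-0.33,0,0]], rotation=[[0,0,0],[0,0,0],[0,0,0],[0,0,0],[0,0,0]], grip=[15,15,15,15,15])

```text
time: 18.27
eef_pos: [0.5174, -0.2314, 0.0987]
tcp_rot: [0.984, 0.034, 0.173, -0.006]
contact_force: [0.9, 1.0, -1.8]
opening: 0.237
```

Call:
send_rows(translation=[[-0.33,0,0],[-0.33,0,0],[-0.07,0,-0.09],[-0.08,0,-0.09],[-0.08,0,-0.08]], rotation=[[0,0,0],[0,0,0],[0,-0.5,0],[0,-0.5,0],[0,-0.5,0]], grip=[15,15,15,15,15])

```text
time: 18.9
eef_pos: [0.49, -0.2335, 0.0977]
tcp_rot: [0.994, 0.034, 0.108, -0.004]
contact_force: [0.5, -0.2, -2.2]
opening: 0.237
```

Call:
send_rows(translation=[[-0.09,0,-0.08],[-0.09,0,-0.08],[-0.09,0,-0.07],[-0.1,0,-0.07],[-0.1,0,-0.06]], rotation=[[0,-0.5,0],[0,-0.5,0],[0,-0.5,0],[0,-0.5,0],[0,-0.5,0]], grip=[15,15,15,15,15])

```text
time: 19.52
eef_pos: [0.4748, -0.2345, 0.1066]
tcp_rot: [0.999, 0.034, -0.001, -0.0]
contact_force: [-0.4, 0.1, -2.4]
opening: 0.236
```

```bash
python3 - <<'E'
from plan import *
s=ctrl.get_state(); print(s["time"],s["eef_pos"],s["tcp_rot"],s["contact_force"],s["qpos"].round(2))
a=rows(*target([.385,-.24,.125],YB),n=5)
E
```

```text
19.525 [ 0.47481343 -0.2345084   0.10661492] [ 9.99404611e-01  3.44828199e-02 -1.16362166e-03 -6.85581428e-05] [-0.44141709  0.11345626 -2.43181798] [-0.65  0.11  2.03 -0.    1.01  0.85]
T [[-0.6, -0.0, 0.01], [-0.6, -0.0, 0.01], [-0.6, -0.0, 0.0], [-0.6, -0.0, 0.0], [-0.6, -0.0, 0.0]]
5 rows; R each [-0.0, 0.01, 0.0] axes M0 x,y: [ 0.998  0.069 -0.002] [ 0.069 -0.998 -0.   ]
```

Call:
send_rows(translation=[[-0.6,0,0],[-0.6,0,0],[-0.6,0,0],[-0.6,0,0],[-0.6,0,0]], rotation=[[0,0,0],[0,0,0],[0,0,0],[0,0,0],[0,0,0]], grip=[15,15,15,15,15])

```text
time: 20.15
eef_pos: [0.384, -0.2408, 0.1067]
tcp_rot: [0.999, 0.035, -0.0, 0.0]
contact_force: [0.2, 0.9, -1.7]
opening: 0.235
```

```bash
python3 - <<'E'
from plan import *
s=ctrl.get_state(); print(s["time"],s["eef_pos"],s["tcp_rot"],s["contact_force"])
a=rows(*target([.44,-.02,.11],0)); b=rows(*target([.47,.0,.068],0),start=a,n=3)
E
```

```text
20.15 [ 0.38403521 -0.24076084  0.10669837] [ 9.99402674e-01  3.45566346e-02 -3.49872368e-04  1.05726709e-04] [ 0.17475149  0.85463771 -1.73697066]
T [[0.3, -0.9, 0.07], [0.29, -0.9, 0.07], [0.28, -0.91, 0.07], [0.27, -0.91, 0.07], [0.26, -0.91, 0.07]]
T [[0.26, -0.91, 0.07], [0.25, -0.92, 0.07], [0.24, -0.92, 0.07]]
8 rows; R each [0.0, 0.0, 0.1] axes M0 x,y: [ 0.998  0.069 -0.001] [ 0.069 -0.998  0.   ]
T [[0.33, -0.22, 0.47], [0.33, -0.22, 0.47], [0.33, -0.22, 0.47]]
3 rows; R each [0.0, 0.0, 0.0] axes M0 x,y: [1. 0. 0.] [ 0. -1.  0.]
```

Call:
send_rows(translation=[[0,-0.9,0.07],[0,-0.9,0.07],[0.2,-0.91,0.07],[0.3,-0.91,0.07],[0.4,-0.91,0.07]], rotation=[[0,0,0.1],[0,0,0.1],[0,0,0.1],[0,0,0.1],[0,0,0.1]], grip=[15,15,15,15,15])

```text
time: 20.78
eef_pos: [0.4048, -0.1032, 0.0962]
tcp_rot: [1.0, 0.012, -0.0, 0.0]
contact_force: [0.7, -0.2, -2.7]
opening: 0.235
```

Call:
send_rows(translation=[[0.4,-0.91,0.07],[0.4,-0.92,0.07],[0.4,-0.92,0.07],[0.33,-0.22,0.47],[0.33,-0.22,0.47]], rotation=[[0,0,0.1],[0,0,0.1],[0,0,0.1],[0,0,0],[0,0,0]], grip=[15,15,15,15,15])

```text
time: 21.4
eef_pos: [0.4597, -0.0074, 0.0616]
tcp_rot: [1.0, 0.0, -0.0, 0.0]
contact_force: [-0.7, -0.7, -2.0]
opening: 0.237
```

Call:
send_rows(translation=[[0.3,-0.2,0.47],[0,0,0]], rotation=[[0,0,0],[0,0,0]], grip=[15,15])

```text
time: 21.65
eef_pos: [0.4683, -0.0017, 0.047]
tcp_rot: [1.0, 0.0, -0.001, -0.0]
contact_force: [-0.3, -0.6, -1.8]
opening: 0.238
```

```bash
python3 - <<'E'
from plan import *
s=ctrl.get_state(); print(s["time"],s["eef_pos"],s["tcp_rot"],s["contact_force"],s["wrist_torque"])
E
```

```text
21.65 [ 0.46825549 -0.0016516   0.04703235] [ 9.99999477e-01  7.87866440e-06 -1.00616658e-03 -1.84324831e-04] [-0.26230321 -0.58241361 -1.79301972] [0.01462612 0.1390336  0.01262712]
```

Call:
send_rows(translation=[[0,0,0.04],[0,0,0]], rotation=[[0,0,0],[0,0,0]], grip=[15,15])

```text
time: 21.9
eef_pos: [0.4685, -0.0019, 0.0467]
tcp_rot: [1.0, -0.0, -0.0, 0.0]
contact_force: [0.2, 1.2, -2.9]
opening: 0.238
```

Call:
send_rows(translation=[[0,0,0.03],[0,0,0]], rotation=[[0,0,0],[0,0,0]], grip=[15,15])

```text
time: 22.15
eef_pos: [0.469, -0.0018, 0.0459]
tcp_rot: [1.0, -0.0, 0.0, 0.0]
contact_force: [-1.2, 0.2, 0.3]
opening: 0.235
```

Call:
send_rows(translation=[[0,0,0.03],[0,0,0],[0,0,0]], rotation=[[0,0,0],[0,0,0],[0,0,0]], grip=[15,15,15], squeeze=20)

```text
time: 22.52
eef_pos: [0.4692, -0.0018, 0.0458]
tcp_rot: [1.0, -0.0, -0.0, 0.0]
contact_force: [-5.2, -1.0, 7.7]
opening: 0.236
```

Call:
send_rows(translation=[[0,0,0],[0,0,0],[0,0,0],[0,0,0],[0,0,0]], rotation=[[0,0,0],[0,0,0],[0,0,0],[0,0,0],[0,0,0]], grip=[35,55,55,55,55])

```text
time: 23.15
eef_pos: [0.4687, -0.0016, 0.0444]
tcp_rot: [1.0, -0.0, -0.0, 0.0]
contact_force: [-0.4, -0.8, -0.7]
opening: 0.641
```

Call:
send_rows(translation=[[0,0,-0.4],[0,0,-0.8],[0,0,-0.9],[0,0,-0.9],[0,0,-0.9]], rotation=[[0,0,0],[0,0,0],[0,0,0],[0,0,0],[0,0,0]], grip=[60,60,60,60,60])

```text
time: 23.78
eef_pos: [0.4689, -0.0016, 0.1632]
tcp_rot: [1.0, -0.0, 0.0, 0.0]
contact_force: [-0.1, -0.4, -0.6]
opening: 0.696
```

Call:
send_rows(translation=[[-0.4,-0.5,-0.9],[-0.4,-0.9,-0.5],[0,-0.9,0],[0,-0.9,0],[0,0,0]], rotation=[[0,0,0],[0,0,0],[0,0,0],[0,0,0],[0,0,0]], grip=[60,60,60,60,60])

```text
time: 24.4
eef_pos: [0.4448, 0.0955, 0.2043]
tcp_rot: [1.0, 0.001, 0.0, 0.0]
contact_force: [0.3, -0.1, 0.6]
opening: 0.705
```

```bash
python3 - <<'E'
from plan import *
s=ctrl.get_state(); print(s["time"],s["eef_pos"],s["contact_force"])
im,K,T=cam("top"); a=cv2.resize(im[110:250,290:450],None,fx=4,fy=4,interpolation=cv2.INTER_CUBIC)
P=bo+B.apply([[x,y,.005] for x,y in((.0635,.0765),(.0635,-.0735),(-.0365,-.0735),(-.0365,.0765))])
for u in proj(K,T,P): cv2.circle(a,tuple(int(v) for v in ((u-[290,110]+.5)*4)),4,(0,0,255),1)
cv2.imwrite("pics/t9.png",a)
E
```

```text
24.4 [0.44475947 0.09551892 0.20432869] [ 0.25083249 -0.11688167  0.55159165]
```

No picture views are left, so I check numerically: the black mask for the panel, and the light blade mask and orange handle for the spatula.

```bash
python3 - <<'E'
from plan import *
im,K,T=cam("top"); old=np.load("top.npz")["im"]
P=bo+B.apply([[x,y,.005] for x,y in((.0635,.0765),(.0635,-.0735),(-.0365,-.0735),(-.0365,.0765))])
print("pred panel",proj(K,T,P).round(1).tolist())
m=((im.max(2)<75)).astype(np.uint8); m[:, :350]=0; m[:,450:]=0; m[:130]=0; m[240:]=0
k,l,st,c=cv2.connectedComponentsWithStats(m); i=1+st[1:,4].argmax(); print("panel comp",st[i],c[i])
print(cv2.boxPoints(cv2.minAreaRect(np.argwhere(l==i)[:,::-1].astype(np.float32))).round(1).tolist())
# spatula: predicted origin
S=np.array([[.05,.032,.003],[.05,-.032,.003],[-.05,-.032,.003],[-.05,.032,.003]])+[.569,-.0016,0]
print("pred blade",proj(K,T,S).round(1).tolist())
hsv=cv2.cvtColor(im,cv2.COLOR_BGR2HSV)
w=((hsv[...,1]<60)&(hsv[...,2]>120)).astype(np.uint8); w[:,:295]=0; w[:,355:]=0; w[:160]=0; w[260:]=0
k,l,st,c=cv2.connectedComponentsWithStats(w); i=1+st[1:,4].argmax(); print("blade comp",st[i],c[i])
print(cv2.boxPoints(cv2.minAreaRect(np.argwhere(l==i)[:,::-1].astype(np.float32))).round(1).tolist())
for n,(y0,y1,x0,x1) in {"pylon":(118,155,315,340),"jar":(185,220,482,525),"foot":(190,232,108,180)}.items():
    print(n,"mean abs diff",np.abs(im[y0:y1,x0:x1].astype(int)-old[y0:y1,x0:x1]).mean().round(1))
E
```

```text
pred panel [[375.0, 160.7], [425.7, 156.7], [426.4, 190.0], [376.5, 193.9]]
panel comp [ 375  157   62   44 1968] [405.43648374 176.23780488]
[[373.20001220703125, 197.10000610351562], [375.3999938964844, 154.39999389648438], [436.3999938964844, 157.6999969482422], [434.20001220703125, 200.3000030517578]]
pred blade [[316.5, 192.9], [336.3, 192.7], [336.8, 223.5], [316.9, 223.8]]
blade comp [316 193  22  32 613] [326.37357259 207.96247961]
[[315.6000061035156, 193.10000610351562], [335.79998779296875, 192.1999969482422], [337.20001220703125, 223.39999389648438], [317.0, 224.3000030517578]]
pylon mean abs diff 2.2
jar mean abs diff 2.0
foot mean abs diff 2.1
```

```bash
python3 - <<'E'
from plan import *
im,K,T=cam("top")
h=cv2.cvtColor(im,cv2.COLOR_BGR2HSV); r=h[150:205,365:440]
for t in (45,52,60):
    m=((r[...,2]<t)|((r[...,1]<50)&(r[...,2]<80))).astype(np.uint8)
    k,l,st,c=cv2.connectedComponentsWithStats(m); i=1+st[1:,4].argmax()
    print(t,st[i]+[365,150,0,0,0],cv2.boxPoints(cv2.minAreaRect(np.argwhere(l==i)[:,::-1].astype(np.float32))).round(1).tolist())
print(h[175,370:440,2].tolist(),h[175,370:440,1].tolist())
s=ctrl.get_state(); print(s["eef_pos"],np.abs(s["dq"]).max())
E
```

```text
45 [ 375  157   51   37 1597] [[9.100000381469727, 11.300000190734863], [59.5, 6.699999809265137], [62.5, 39.5], [12.100000381469727, 44.099998474121094]]
52 [ 375  157   52   38 1605] [[9.199999809265137, 11.0], [59.5, 6.699999809265137], [62.400001525878906, 39.70000076293945], [12.0, 44.0]]
60 [ 375  157   52   38 1625] [[9.399999618530273, 10.600000381469727], [60.0, 6.699999809265137], [62.5, 40.099998474121094], [12.0, 44.0]]
[112, 177, 222, 229, 220, 158, 40, 36, 39, 42, 42, 38, 39, 39, 40, 40, 40, 36, 41, 42, 40, 36, 42, 40, 43, 41, 38, 39, 38, 41, 36, 39, 35, 34, 36, 37, 34, 35, 40, 42, 42, 36, 39, 39, 35, 38, 41, 36, 43, 41, 39, 38, 42, 38, 38, 38, 61, 72, 72, 77, 76, 71, 72, 74, 71, 71, 80, 116, 114, 113] [55, 141, 134, 135, 140, 139, 6, 7, 13, 36, 30, 13, 7, 39, 32, 38, 32, 14, 12, 24, 13, 21, 24, 6, 24, 31, 13, 20, 20, 25, 14, 20, 7, 15, 14, 21, 23, 7, 32, 18, 36, 7, 33, 13, 15, 13, 19, 0, 30, 19, 33, 27, 18, 27, 34, 40, 130, 131, 131, 113, 124, 126, 131, 124, 144, 126, 121, 119, 119, 124]
[0.44492163 0.09393996 0.20378805] 0.008741347162327131
```

Panel corners measured (374,161), (424,157), (427,190), (377,194) against predicted (375,161), (426,157), (426,190), (376.5,194). It is seated where intended, so I hand in.

```bash
python3 -c "
from plant import ticket; print(ticket.sign_off())"
```

```text
the job is handed in; nothing more can be done
None
```

The job is done and handed in at about 24.5 s of the 67 s allowed. I took the spatula by its handle and slid the blade under the black panel between the ribs. I carried the panel to the rack, tilted it to 20° and laid it on the rails. I then drew the blade out below it and stood the spatula on bare bench between the tray and the rack.

**Last checks:**
- **Panel:** about 13 mm up from the lips, 2 mm off centre and within 0.5° of square. Its corners in the top camera were within about 2 px of the prediction.
- **Spatula:** the blade outline in the top camera was within about 1 px of lying flat on the bench. It is released and the arm is clear.
- **Bystanders:** the foot, pylon and jar looked unchanged in the top camera.

**Disagreements:**
- The last enlarged picture was refused because the 12-picture limit was reached, so the final check was by numbers only.
- The first panel mask disagreed by up to about 10 px because it included a shadow. A tighter mask agreed.
- The gripper's measured height read about 2 mm above what I commanded while it held the spatula. I allowed for this when inserting the blade and setting the spatula down.

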